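Free the parked tailstock and bring it up to the work

TASK

The tailstock of the small bench lathe is parked behind its lock bolt. Draw the bolt's T-handle away from the bed without forcing it until you feel it stop under the hooked bump inside the lock, ease it back a little to unhook it, lift it over the bump, draw it fully back and let it drop down again. Then slide the tailstock along the bed until its centre just touches the end of the steel rod held in the headstock, without pressing hard; leave the other things on the bench where they are.

Things in the scene. Friction and masses are not known exactly. Their poses are not given: they have to be found in the camera images.
- lathe: the lathe on its dark wooden board (x = -45 to 160 mm, y = -210 to 210 mm, 12 mm thick), fixed. Origin on the bench under the middle of the bed; y runs along the bed towards the headstock, x across the bed to the lock's side, z up. Bed 45 mm wide, top at 52 mm; lathe axis at 102 mm; headstock and pulley from y = 75 to 211 mm, top at 136 mm
- lock_housing: steel lock housing on the lathe, 87 x 44 mm, top 76 mm above the bench, at x = 63 to 150 mm, y = -22 to 22 mm from this origin (axes as the lathe's); the handle's stem runs in a slot in its top. Hidden inside: a bump with an overhanging lip in the bolt's way, and before it a strip over the bolt's path. Must not be loaded with over 30 N by bolt or robot
- bolt_handle (a point): middle of the bolt's T-handle: a steel bar 14 mm thick (lathe x), 100 mm long (lathe y), 22 mm high, on a thin stem above the lock housing; this point is 101 mm above the bench when the bolt is down. The handle moves with the bolt: drawn along the lathe's +x, lifted along z
- bolt_draw (a joint): draw of the bolt along the lathe's +x, m: 0 locked, 0.050 fully back at its stop. About 1 N of friction. The hidden bump stops it at some point from 0.012 to 0.028 (not visible, different each time: draw until it stops). Past that point by 0.010 it is over the bump and can go down again. Its nose leaves the tailstock's path at about 0.035
- bolt_lift (a joint): lift of the bolt, m: 0 down, 0.016 upper stop; 0.011 clears the bump. It can be lifted only between 0.003 and 0.009 short of where the bump stops it (best 0.006 back): closer the bump's lip, farther back the hidden strip holds it below 0.0025. Weight and a light spring (3 to 4 N together) bring it down
- tailstock (a joint): travel of the tailstock along the lathe's +y (towards the headstock), m: 0 at its parked end, up to 0.135. While the bolt is in, a lug on the tailstock meets the bolt's nose at 0.020. About 1.5 N of friction, it stays where it is left; mass about 0.6 kg
- tailstock_grip (a point): middle of the upper block of the tailstock, 28 mm across the bed (lathe x) and 44 mm along it (lathe y), from 70 to 122 mm above the bench; this point is 104 mm above the bench. Its lug, 76 mm high, stands out on the lathe's +x side up to 59 mm from the axis
- centre_tip (a point): tip of the tailstock's centre, the blunt cone that points to the headstock on the lathe's axis, 102 mm above the bench and 60 mm ahead of tailstock_grip
- rod_end (a point): centre of the free end of the steel rod (10 mm diameter) held in the headstock, on the lathe's axis, pointing at the tailstock; how far it sticks out varies
- work: the rod itself, fixed, same point as rod_end, running along the lathe's +y from here. Must not be pressed with more than 30 N
- loupe: bystander: black eyeglass loupe, 38 mm across, 30 mm high, on the lathe's board; origin at its underside
- oil_jar: bystander: small amber jar, 30 mm across, 35 mm high, on the lathe's board; origin at its underside
- parts_tray: bystander: grey two-part tray 70 x 100 x 18 mm on the bench; origin at its underside
- screwdriver: bystander: small screwdriver 120 mm long lying on the bench
- movement_ring: bystander: brass ring 48 mm across, 10 mm high, on the bench; origin at its underside
- tweezers: bystander: steel tweezers 120 mm long lying on the bench; origin at its underside
- staking_block: bystander: round steel block 44 mm across, 22 mm high, on the bench; origin at its underside

How it is judged:
On the way, in this order (a step that is already met when the one before it is completed fails the run):
1. the bolt is drawn fully back (at least 46 mm) and has dropped down behind its bump (value of joint bolt_draw above 0.046 m and value of joint bolt_lift below 0.002 m), for 0.2 s.
2. the tailstock's centre touches the end of the rod (within 3 mm) (distance between centre_tip and rod_end below 0.003 m), for 0.2 s.
At the end, for the whole second after the job is handed in: The bolt is drawn at least 46 mm and down (lift under 2 mm), and the tailstock's centre is at rest within 3 mm of the rod's end (all of step 1 and distance between centre_tip and rod_end below 0.003 m and velocity of joint tailstock between -0.005 and 0.005 m/s); the robot touches nothing.
It fails at once if the lock is forced (more than 30 N on the lock housing or on the bump inside it) (contact force between lock_housing and anything else above 30 N).
It fails at once if the rod is pressed with more than 30 N (contact force between work and anything else above 30 N).
It fails at once if a bystander is moved by more than 20 mm (distance of any of loupe, oil_jar, parts_tray, screwdriver, movement_ring, tweezers, staking_block from where it was at the start of the episode above 0.02 m).
It also fails if it takes over 59 s, if anything falls off the work surface, if the arm or the gripper's body presses on something with over 40 N, if the wrist force passes 120 N, or if a joint passes its speed limit or range.

ROBOT

A 6-joint arm with a two-finger parallel gripper is mounted at the origin on the work surface. World frame = base frame: x ahead of the robot, y to its left, z up, the work surface at z = 0. Lengths are in m, angles in rad, forces in N, time in s.
With the tool pointing down it reaches from about 0.325 to 0.925 m from the base axis. Payload 3.1 kg.
Tool frame: the origin (TCP) lies midway between the tips of the shut fingers; the grasp point (between the pads) lies 19 mm behind it (manip.pinch_z is the distance from the TCP to the grasp point, in m); y points along the fingers, x is the direction in which the jaws open and shut, and the axes are right-handed (so a half turn about y gives the same grasp; the last joint's range is limited). The gripper opens to 85 mm and grips with 20 to 120 N. Pads are 22 mm wide; open, the fingers measure 114 mm over their backs; the gripper's body (76 mm by 85 mm) begins 54 mm behind the grasp point. The pads swing forward as they close: fully open they stand 13 mm farther back than shut.
Start: joints at [1.099, 0.217, 1.613, -0, 1.311, -0.112], TCP at [0.22, 0.585, 0.231] pointing down, gripper open.
Joint ranges: [-2.75, 2.75], [-0.78, 2.1], [0.31, 2.55], [-1.13, 4.27], [0.13, 2.63], [-2.58, 2.58]. Speed limits (rad/s): [2.79, 2.79, 3.14, 3.14, 3.14, 3.14].

INTERFACE

Orientations are given as a unit quaternion [w, x, y, z].
In Python, from bench import manip gives the robot as it stands. Calls block until the motion is done:
- manip.movep(position, orientation): joint-space move of the TCP to a pose.
- manip.movel(position, speed=0.15, rotation=None, until_force=None): straight line of the TCP; rotation=None keeps the orientation; speed is the mean speed in m/s. With until_force (N) it stops when the force on the tool has changed by that much, and returns True; else False.
- manip.movej(angles): joint-space move.
- manip.set_gripper(opening, newtons=None): opening from 0.0 (shut) to 1.0 (fully open); newtons is the grip in N (None keeps the last); returns when the fingers have stopped.
- manip.sleep(seconds).
- manip.inverse_kinematics(position, orientation): joint angles nearest the present ones, or None.
- manip.get_obs(): the state.
- manip.grab_frame(name): name is "scene" or "top" or "wrist"; returns the picture (384x512x3 uint8, red, green, blue); there is no depth.
- manip.camera_info(name): a dict with "fovy" (degrees; the focal length in pixels is half the picture's height over the tangent of half this angle, whatever the lens; pixels are square), "cx", "cy" (the principal point, pixels), "dist" ([k1, k2, p1, p2, k3] as OpenCV has them; the pictures are not rectified), "world_to_cam" (4x4, takes a point from world to camera coordinates); the wrist camera has in their place "mount" (4x4, takes a point from camera to tool coordinates, whose origin is the TCP and whose axes are the tool frame's). Camera axes: x right, y down, z forward; pixel columns grow to the right and rows downward; lengths in m; the calibration is good to about 2 mm. A picture is of the moment at which its call begins: read the wrist's pose just before it. camera_info takes no time and is no camera call.
A pose or a line that the arm cannot do raises manip.PlanningError and nothing moves.
- manip.sign_off(): hands the job in, once; it reports no verdict.
The state is a dict: "t": time; "joint_pos": joint angles; "dq": joint speeds; "joint_torque": joint torques, N m; "ee_pos": TCP position; "tool_rot": TCP orientation; "wrist_force": force on the tool from outside, world axes, zero at the start; "torque": the same for the moment, N m; "width": opening from 0.0 (shut) to 1.0 (fully open).
Only numpy, scipy, OpenCV 4.12 (cv2) and the standard library are available. Lean on these libraries where they do the work, as an engineer would, in place of code of your own. Each camera call takes 0.05 s, during which the arm holds its last target. There are 200 camera calls.

## Working session

There is one attempt and no reset: what is moved stays moved. The work goes in short steps, each a Python script; the robot and the scene stay as the last script left them, time stands still between calls to the robot, and variables do not carry over. Pictures are saved under pics/ and viewed, about 8 in all and at most 12, crops included, and the job is handed in when it is done.

```bash
mkdir -p pics; ls
python3 - <<'E'
from bench import manip
import cv2,numpy as np
for n in ("scene","top"):
    im=manip.grab_frame(n); cv2.imwrite(f"pics/{n}0.png",im[:,:,::-1]); 
    i=manip.camera_info(n); print(n,i)
o=manip.get_obs();print(o)
print(manip.camera_info("wrist"),manip.pinch_z)
a=cv2.imread("pics/scene0.png");b=cv2.imread("pics/top0.png")
cv2.imwrite("pics/both0.png",cv2.resize(np.vstack([a,b]),(800,1200))[:])
E
```

```text
pics
scene {'fovy': 57.215760184500596, 'cx': 254.83658936808945, 'cy': 188.7540806141086, 'dist': array([0.03689512, 0.        , 0.        , 0.        , 0.        ]), 'world_to_cam': array([[ 1.84877424e-01,  9.82761492e-01,  4.34314111e-04,
        -2.20345738e-01],
       [ 5.10526186e-01, -9.56627167e-02, -8.54524229e-01,
        -1.99301266e-01],
       [-8.39751958e-01,  1.58203967e-01, -5.19411353e-01,
         1.33904347e+00],
       [ 0.00000000e+00,  0.00000000e+00,  0.00000000e+00,
         1.00000000e+00]])}
top {'fovy': 47.887220633640496, 'cx': 253.81312099184802, 'cy': 191.02870186177591, 'dist': array([-0.09334799,  0.        ,  0.        ,  0.        ,  0.        ]), 'world_to_cam': array([[ 0.00497604, -0.99974382, -0.02208028,  0.11350049],
       [-0.99426035, -0.00258651, -0.10695641,  0.58991565],
       [ 0.1068719 ,  0.02248577, -0.9940185 ,  0.84011954],
       [ 0.        ,  0.        ,  0.        ,  1.        ]])}
{'t': 0.1, 'joint_pos': array([ 1.09880640e+00,  2.17686386e-01,  1.61478885e+00,  2.74599361e-05,
        1.31127941e+00, -1.12181488e-01]), 'dq
[... 328 characters left out ...]
8,  0.40178277, -0.40313814]), 'wrist_force': array([-0.10886298, -1.03681813,  0.3054693 ]), 'torque': array([ 0.02411557, -0.05431057, -0.0420196 ]), 'width': 0.9964851735461843}
{'fovy': 71.93176388235446, 'cx': 252.04781081651302, 'cy': 188.86774409580076, 'dist': array([-0.02867918,  0.        ,  0.        ,  0.        ,  0.        ]), 'mount': array([[ 9.99999904e-01,  4.01742784e-04, -1.74297952e-04,
        -1.75376794e-03],
       [ 2.95087547e-04, -3.24079093e-01,  9.46029944e-01,
        -1.42236031e-01],
       [ 3.23574381e-04, -9.46029904e-01, -3.24079181e-01,
         8.41913687e-02],
       [ 0.00000000e+00,  0.00000000e+00,  0.00000000e+00,
         1.00000000e+00]])} 0.0187
```

View pics/top0.png

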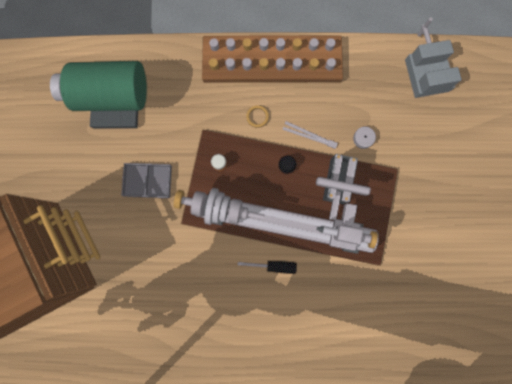

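View pics/scene0.png

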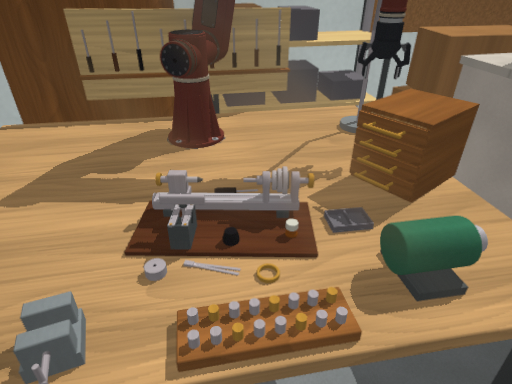

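The top view shows the board with corners near (203,130), (398,167), (382,263) and (182,224). The T-handle is at about (343,186), the tailstock at (352,235), the headstock at (215,207), the loupe at (288,164) and the jar at (218,161).

```bash
cat > h.py <<'E'
from bench import manip
import cv2, numpy as np
from scipy.spatial.transform import Rotation as R
def K(i):
    f=192/np.tan(np.radians(i["fovy"])/2); return np.array([[f,0,i["cx"]],[0,f,i["cy"]],[0,0,1]])
def rays(i,px,W2C):
    n=cv2.undistortPointsIter(np.float64(px).reshape(-1,1,2),K(i),i["dist"],None,None,(3,50,1e-9))[:,0] if hasattr(cv2,'undistortPointsIter') else cv2.undistortPoints(np.float64(px).reshape(-1,1,2),K(i),i["dist"])[:,0]
    C2W=np.linalg.inv(W2C); d=np.c_[n,np.ones(len(n))]@C2W[:3,:3].T
    return C2W[:3,3],d
def onz(i,px,z,W2C=None):
    o,d=rays(i,px,i["world_to_cam"] if W2C is None else W2C); return o+d*((z-o[2])/d[:,2])[:,None]
def proj(i,P,W2C=None):
    W=i["world_to_cam"] if W2C is None else W2C
    return cv2.projectPoints(np.float64(P).reshape(-1,1,3),cv2.Rodrigues(W[:3,:3])[0],W[:3,3],K(i),i["dist"])[0][:,0]
def wristW2C(o):
    i=manip.camera_info("wrist"); T=np.eye(4); q=o["tool_rot"]; T[:3,:3]=R.from_quat(np.r_[q[1:],q[0]]).as_matrix(); T[:3,3]=o["ee_pos"]
    return np.linalg.inv(T@i["mount"])
E
python3 - <<'E'
from h import *
im=cv2.imread("pics/top0.png"); i=manip.camera_info("top")
hsv=cv2.cvtColor(im,cv2.COLOR_BGR2HSV)
print(hsv[210,360-40],hsv[150,250],hsv[300,300],hsv[320,200],hsv[140,210])
m=(((hsv[...,0]<14)|(hsv[...,0]>170))&(hsv[...,1]>90)&(hsv[...,2]<110)).astype(np.uint8)*255
z=np.zeros_like(m); z[115:280,170:410]=m[115:280,170:410]
z=cv2.morphologyEx(z,cv2.MORPH_OPEN,np.ones((3,3)))
ys,xs=np.nonzero(z); P=onz(i,np.c_[xs,ys],.012)[:,:2]
r=cv2.minAreaRect((P*1000).astype(np.float32)); print(r)
cv2.imwrite("pics/m.png",z)
S=(P*1000); 
c=onz(i,[[203,130],[398,167],[382,263],[182,224]],.012)[:,:2]; L=np.array([[160,210],[160,-210],[-45,-210],[-45,210]])/1e3
mc=c.mean(0);ml=L.mean(0);H=(L-ml).T@(c-mc);U,s,V=np.linalg.svd(H);Rm=V.T@U.T
print("yaw",np.degrees(np.arctan2(Rm[1,0],Rm[0,0])),"org",mc-Rm@ml, "resid",c-((L)@Rm.T+mc-Rm@ml))
crop=cv2.resize(im[115:280,170:410],None,fx=3.3,fy=3.3,interpolation=cv2.INTER_CUBIC); cv2.imwrite("pics/crop1.png",crop)
E
```

```text
[  9 110  72] [ 10 126  93] [ 15  93 132] [ 16  91 173] [ 10 132  85]
((581.6876220703125, 41.305206298828125), (417.7486572265625, 203.86724853515625), 78.43401336669922)
yaw -10.876585245083142 org [0.52644178 0.05026608] resid [[-0.0021103  -0.0021047 ]
 [-0.00098202  0.00155116]
 [ 0.0020995   0.00134919]
 [ 0.00099281 -0.00079564]]
```

View pics/crop1.png

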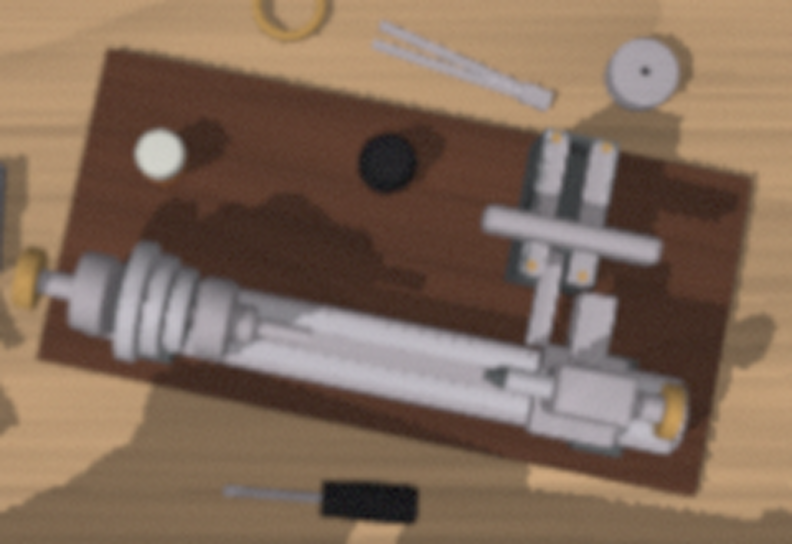

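The crop shows the handle bar from (485,218) to (660,250) in crop pixels, with its middle near (572,235). The centre tip is at (487,377), and the rod runs from (258,325) to about (312,335). Next I'll move above the handle for a wrist view.

```bash
cat >> h.py <<'E'
YAW=np.radians(-11.5)
ex=np.array([np.cos(YAW),np.sin(YAW),0]); ey=np.array([-np.sin(YAW),np.cos(YAW),0]); ez=np.array([0,0,1.])
O=np.array([0.5817,0.0413,0])-0.0575*ex
def w2l(P): d=np.atleast_2d(P)-O; return np.c_[d@ex,d@ey,d[:,2]]
def l2w(x,y,z): return O+x*ex+y*ey+z*ez
def quat(s):  # tool y down, tool x = s*ex
    X=s*ex; Y=-ez; q=R.from_matrix(np.c_[X,Y,np.cross(X,Y)]).as_quat(); return np.r_[q[3],q[:3]]
E
python3 - <<'E'
from h import *
i=manip.camera_info("top")
c=lambda x,y:(x/3.3+170,y/3.3+115)
h=onz(i,[c(485,218),c(660,250),c(572,235)],.112); print("handle",w2l(h)*1e3,h[2])
print("tip,rod",w2l(onz(i,[c(487,377),c(312,335)],.102))*1e3, "block", w2l(onz(i,[c(595,395)],.122))*1e3)
q=manip.get_obs()["tool_rot"];print(R.from_quat(np.r_[q[1:],q[0]]).as_matrix().round(2))
for s in (1,-1): print(s,manip.inverse_kinematics(np.r_[h[2][:2],.25],quat(s)))
E
```

```text
handle [[  83.77711846  -38.87454353  112.        ]
 [  85.89854378 -137.91518917  112.        ]
 [  84.21425527  -88.17142711  112.        ]] [ 0.5902994  -0.05042733  0.112     ]
tip,rod [[ -2.21447907 -57.89008348 102.        ]
 [  0.98851941  42.40322335 102.        ]] block [[  -0.86181247 -115.01692072  122.        ]]
[[ 0.35 -0.   -0.94]
 [ 0.94 -0.    0.35]
 [-0.   -1.    0.  ]]
1 [-2.03649990e-01  1.33526059e-01  1.67375798e+00 -4.44089210e-16
  1.33430861e+00 -2.93712626e-03]
-1 None
```

Run:
```python
from h import *
manip.movep(l2w(.060,-.085,.25),quat(1))
manip.sleep(.3); o=manip.get_obs(); im=manip.grab_frame("wrist"); np.savez("w1",W=wristW2C(o))
cv2.imwrite("pics/w1.png",im[:,:,::-1]); print(o["t"],o["ee_pos"],o["wrist_force"])
```

```text
2.9417 [ 0.56726934 -0.04207944  0.25000599] [-0.62678972  0.70634647 -0.61465525]
```

View pics/w1.png

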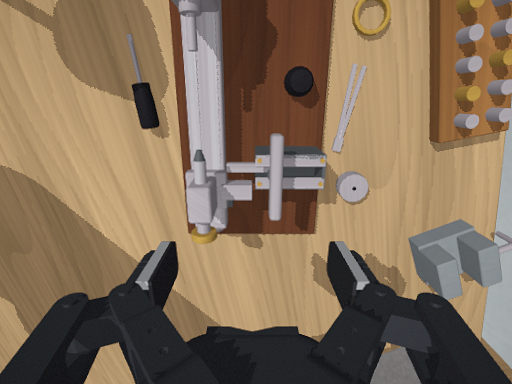

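The wrist view shows the handle top from (277,134) to (275,219), the centre tip at (200,150), the rod end at about (193,50) and the block at (201,197). The loupe at (299,81) is clear.

Run:
```python
from h import *
W=np.load("w1.npz")["W"];i=manip.camera_info("wrist"); im=cv2.imread("pics/w1.png")
print("tip,rod",w2l(onz(i,[(200,150),(193,50)],.102,W))*1e3)
print("board corners",w2l(onz(i,[(316,234),(184,233)],.012,W))*1e3)
b=np.float64([(271,136),(283,136),(281,217),(269,217)])
print("handle",w2l(onz(i,b,.112,W))*1e3)
for p in ((175,0),(221,0)): pass
g=cv2.cvtColor(im,cv2.COLOR_BGR2GRAY)
for y in (145,160,175,200,210): print(y,g[y,262:292])
cv2.imwrite("pics/w1c.png",cv2.resize(im[0:245,165:345],None,fx=3.2,fy=2.4,interpolation=cv2.INTER_CUBIC))
```

```text
tip,rod [[  1.46746282 -56.82931652 102.        ]
 [  0.43622279  43.20294109 102.        ]]
board corners [[ 162.59856705 -210.24374351   12.        ]
 [ -50.93601907 -208.77509726   12.        ]]
handle [[  78.92340139  -40.0981308   112.        ]
 [  91.52002187  -40.07011004  112.        ]
 [  92.80895528 -133.33659276  112.        ]
 [  78.84742906 -133.34912237  112.        ]]
145 [ 71  69  69  72  73  72  69  80 114 149 168 175 179 179 177 177 175 173
 168 157 139 109  74  69  69  70  71  73  74  76]
160 [170 174 173 174 173 173 173 158 135 156 174 179 181 178 178 178 175 171
 163 146 121 115 127 127 125 125 126 126 127 126]
175 [ 65  66  67  64  62  79  95 112 142 164 176 181 181 179 179 178 173 167
 155 137 105  64  66  67  67  68  65  65  68  67]
200 [ 50  50  48  50  50  49  80 125 159 176 181 183 180 179 178 175 169 158
 139 106  51  46  47  46  48  49  50  50  49  51]
210 [ 48  57  65  67  66  63  92 134 164 177 181 184 179 178 177 174 166 150
 128  96  68  70  68  69  72  73  74  75  75  72]
```

View pics/w1c.png

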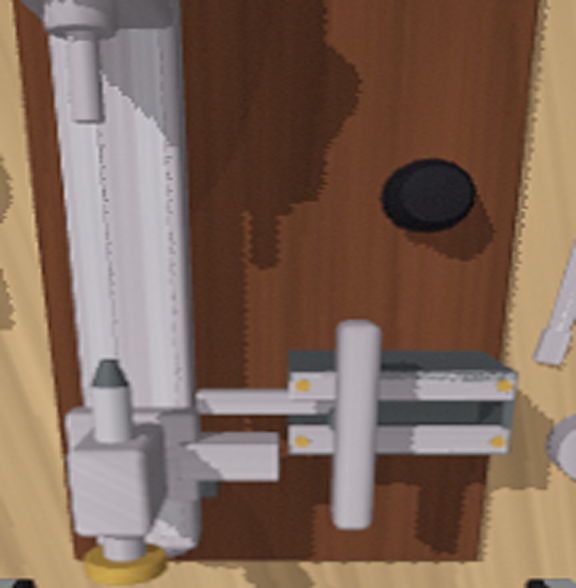

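Run:
```python
from h import *
def rep(s): o=manip.get_obs(); f=o["wrist_force"]; print(s,round(o["t"],2),(w2l(o["ee_pos"])*1e3).round(2),"F",[round(float(f@e),1) for e in (ex,ey,ez)],"w",round(o["width"],3),flush=True)
manip.set_gripper(.5,40)
manip.movep(l2w(.086,-.088,.16),quat(1)); rep("above")
hit=manip.movel(l2w(.086,-.088,.085),speed=.06,until_force=6); rep(hit)
if not hit:
    manip.set_gripper(0,40); manip.sleep(.2); rep("gripped")
```

```text
above 3.94 [[ 85.25 -87.98 159.27]] F [-0.0, -1.1, 1.2] w 0.501
False 5.34 [[ 86.53 -87.98  85.63]] F [-0.2, -0.4, -0.1] w 0.504
gripped 5.91 [[ 86.35 -88.01  85.48]] F [-0.1, -0.2, 2.8] w 0.153
```

```bash
cat >> h.py <<'E'
def rep(s):
    o=manip.get_obs(); f=o["wrist_force"]; p=w2l(o["ee_pos"])[0]
    print(s,round(o["t"],2),(p*1e3).round(2),"F",[round(float(f@e),1) for e in (ex,ey,ez)],"w",round(o["width"],3),flush=True); return p
E
python3 - <<'E'
from h import *
p=rep("start")
hit=manip.movel(l2w(p[0]+.033,p[1],p[2]),speed=.012,until_force=6); q=rep(hit)
if hit:
    print("drawn mm",(q[0]-p[0])*1e3)
    manip.movel(l2w(q[0]-.006,p[1],p[2]),speed=.015); manip.sleep(.2); r=rep("eased"); print("back",(q[0]-r[0])*1e3)
E
```

```text
start 5.91 [ 86.35 -88.01  85.48] F [-0.1, -0.2, 2.8] w 0.153
True 7.32 [100.03 -88.    85.35] F [-0.8, 0.5, 4.0] w 0.153
drawn mm 13.673924021409725
eased 8.07 [ 93.83 -88.01  85.41] F [1.2, 0.1, 2.7] w 0.156
back 6.1972360408344835
```

Run:
```python
from h import *
r=rep("at"); x=.0965
for k in range(16):
    hit=manip.movel(l2w(x,r[1],r[2]),speed=.015,until_force=9); manip.sleep(.06); q=rep(f"cmd {x*1e3:.1f} {hit}")
    f=manip.get_obs()["wrist_force"]@ex
    if hit or f<-6: break
    x+=.001
```

```text
at 8.07 [ 93.83 -88.01  85.41] F [1.2, 0.1, 2.7] w 0.156
cmd 96.5 False 8.44 [ 96.71 -87.99  85.43] F [-0.3, 0.7, 2.3] w 0.153
cmd 97.5 False 8.75 [ 97.58 -88.02  85.43] F [-0.5, -0.3, 3.5] w 0.159
cmd 98.5 False 9.06 [ 98.55 -88.02  85.41] F [-0.3, 0.2, 2.9] w 0.153
cmd 99.5 False 9.37 [ 99.62 -87.99  85.43] F [-0.1, -0.5, 3.3] w 0.157
cmd 100.5 False 9.68 [100.06 -88.    85.34] F [-3.3, 0.0, 4.4] w 0.156
cmd 101.5 False 9.98 [100.17 -88.01  85.29] F [-3.7, -0.3, 7.8] w 0.157
cmd 102.5 False 10.29 [100.26 -88.02  85.25] F [-8.1, -0.6, 9.0] w 0.157
```

The stop at x≈100.0 is confirmed. I'll ease back 6 mm and lift.

Run:
```python
from h import *
manip.movel(l2w(.094,-.088,.0854),speed=.015); manip.sleep(.15); p=rep("eased")
hit=manip.movel(l2w(.094,-.088,p[2]+.0133),speed=.015,until_force=10); q=rep(f"lift {hit}")
if not hit and q[2]-p[2]>.012:
    hit=manip.movel(l2w(.1135,-.088,q[2]),speed=.02,until_force=8); q=rep(f"over {hit}")
```

```text
eased 11.16 [ 94.17 -88.01  85.46] F [1.2, 0.5, 1.1] w 0.153
lift False 12.2 [ 93.82 -87.99  98.68] F [-0.5, 0.1, -2.5] w 0.156
over False 13.32 [113.78 -88.01  98.82] F [-0.6, -0.5, -3.8] w 0.157
```

Run:
```python
from h import *
hit=manip.movel(l2w(.141,-.088,.0987),speed=.02,until_force=7); q=rep(f"back {hit}")
manip.movel(l2w(q[0]-.0005,-.088,.0987),speed=.02); 
h2=manip.movel(l2w(q[0]-.0005,-.088,.0850),speed=.015,until_force=7); rep(f"down {h2}")
```

```text
back True 14.43 [135.24 -88.04  96.49] F [1.4, -0.5, -2.7] w 0.152
down False 15.86 [134.81 -88.    85.44] F [-1.2, -0.2, 0.7] w 0.156
```

Run:
```python
from h import *
manip.set_gripper(.5); rep("open")
manip.movel(l2w(.1345,-.088,.16),speed=.15)
manip.movep(l2w(.03,-.117,.23),quat(1)); manip.sleep(.2)
o=manip.get_obs(); im=manip.grab_frame("wrist"); W=wristW2C(o); np.savez("w2",W=W); rep("")
i=manip.camera_info("wrist")
cv2.imwrite("pics/w2.png",cv2.resize(im[40:280,100:420,::-1],None,fx=2.5,fy=2.5,interpolation=cv2.INTER_CUBIC))
```

```text
open 16.25 [134.42 -87.98  84.77] F [0.3, -0.6, 0.0] w 0.494
 17.73 [  30.27 -116.77  228.5 ] F [-0.2, -0.0, 0.6] w 0.502
```

View pics/w2.png

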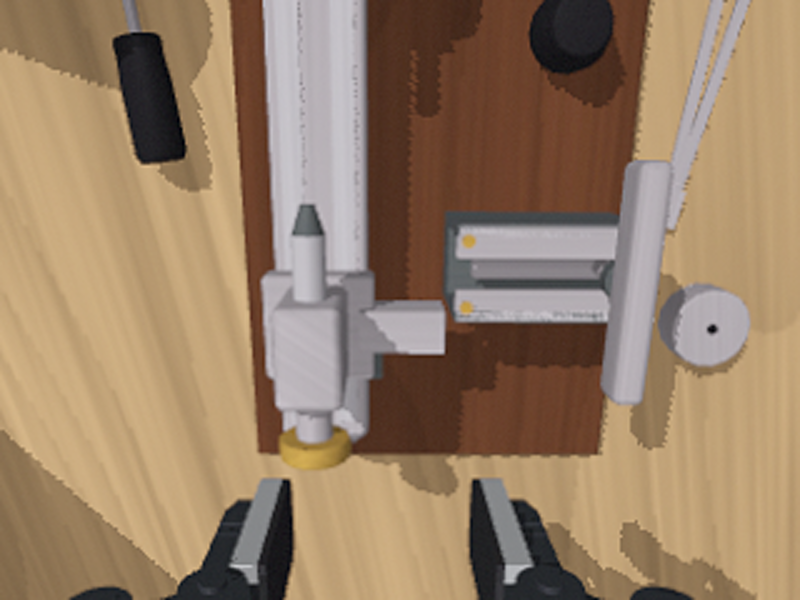

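The handle is now far back at crop (636,282), clear of the lug. The tip is at (308,207), and the block's top spans x 276–343 and y 300–405. I'll work out the numbers and grip the block.

Run:
```python
from h import *
W=np.load("w2.npz")["W"];i=manip.camera_info("wrist")
c=lambda *p:[(x/2.5+100,y/2.5+40) for x,y in p]
print("handle",(w2l(onz(i,c((648,163),(623,402)),.112,W))*1e3).round(1).tolist())
print("tip",(w2l(onz(i,c((308,207)),.102,W))*1e3).round(1))
b=w2l(onz(i,c((278,300),(344,300),(340,408),(275,400)),.122,W))*1e3; print("block",b.round(1).tolist(),b.mean(0))
manip.set_gripper(.65,30)
manip.movep(l2w(0,-.117,.17),quat(1))
hit=manip.movel(l2w(0,-.117,.088),speed=.08,until_force=6); rep(hit)
if not hit: manip.set_gripper(0,30); manip.sleep(.2); rep("grip")
```

```text
handle [[129.5, -40.4, 112.0], [131.3, -136.6, 112.0]]
tip [[  0.4 -57.8 102. ]]
block [[-10.1, -90.9, 122.0], [15.3, -90.8, 122.0], [12.9, -135.4, 122.0], [-13.3, -132.0, 122.0]] [   1.20284392 -112.27899106  122.        ]
False 19.57 [   0.67 -117.02   88.65] F [-0.3, 0.3, -0.4] w 0.649
grip 20.12 [   0.53 -117.03   88.7 ] F [-0.8, 0.4, 5.1] w 0.326
```

Run:
```python
from h import *
t=cv2.cvtColor(manip.grab_frame("top"),cv2.COLOR_RGB2BGR); s=cv2.cvtColor(manip.grab_frame("scene"),cv2.COLOR_RGB2BGR)
cv2.imwrite("pics/top1.png",t);cv2.imwrite("pics/scene1.png",s)
t0=cv2.imread("pics/top0.png")
f=lambda a,x,y:cv2.resize(a[y:y+75,x:x+100],(400,300),interpolation=cv2.INTER_CUBIC)
cv2.imwrite("pics/cmp.png",np.vstack([np.hstack([f(t0,300,140),f(t,300,140)]),np.hstack([f(cv2.imread("pics/scene0.png"),140,180),f(s,140,180)])]))
```

```text
(no output)
```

View pics/cmp.png

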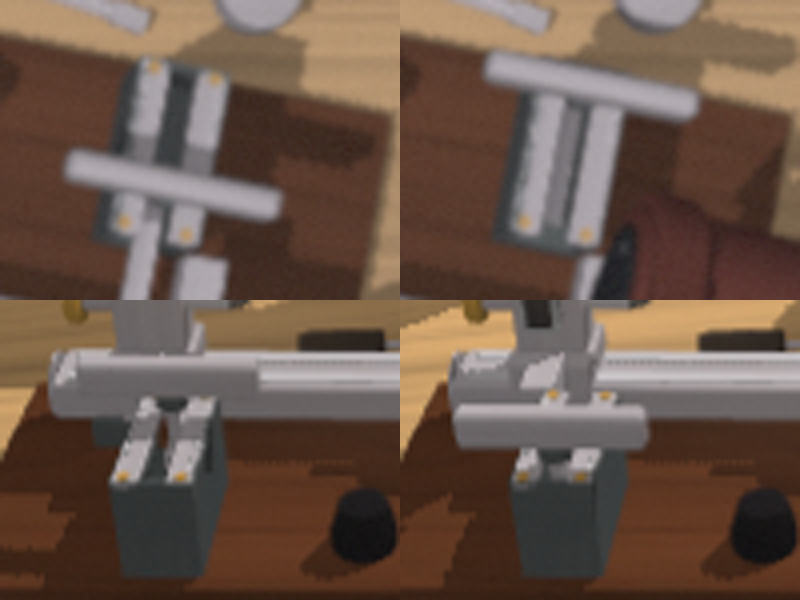

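Top-view handle centre moved from panel (173,185) to (191,85). In the scene view it is at panel (551,427). I'll compute the draw and lift from these.

Run:
```python
from h import *
i=manip.camera_info("top"); s=manip.camera_info("scene")
a=onz(i,[(343.25,186.25),(347.75,161.25)],.112); l=w2l(a)*1e3; print(l, l[1]-l[0])
# scene bar front(+x) face: before/after
for x in (.085,.1335,.135):
  for z in (.101,.112): print(x,z,proj(s,[l2w(x+.007,-.088,z)]))
print("after seen mid-front", 151/4+140,127/4+180, "before", 168/4+140, 76/4+180)
```

```text
[[ 84.11433026 -88.03375797 112.        ]
 [131.59179688 -87.7870761  112.        ]] [47.47746662  0.24668187  0.        ]
0.085 0.101 [[181.85252438 199.93946191]]
0.085 0.112 [[181.31347884 195.72092985]]
0.1335 0.101 [[177.36724914 212.66522859]]
0.1335 0.112 [[176.76467752 208.30458734]]
0.135 0.101 [[177.22025899 213.08191832]]
0.135 0.112 [[176.61554871 208.71678158]]
after seen mid-front 177.75 211.75 before 182.0 199.0
```

Lift is clearly down, but the draw estimates are 47.5–48.5 mm, a thin margin over 46. I'll nudge the handle gently to its stop with closed fingers before moving the tailstock.

Run:
```python
from h import *
manip.set_gripper(.65); manip.movel(l2w(0,-.117,.16),speed=.2)
manip.set_gripper(0,30)
manip.movep(l2w(.095,-.088,.15),quat(1))
print(manip.movel(l2w(.095,-.088,.093),speed=.08,until_force=6)); rep("")
h=manip.movel(l2w(.130,-.088,.093),speed=.02,until_force=6); rep(h)
manip.movel(l2w(.095,-.088,.093),speed=.1); manip.movel(l2w(.095,-.088,.15),speed=.2); rep("")
t=cv2.cvtColor(manip.grab_frame("top"),cv2.COLOR_RGB2BGR);cv2.imwrite("pics/top2.png",t)
```

```text
False
 23.02 [ 95.45 -87.99  93.3 ] F [-0.0, 1.0, -0.0] w 0.001
True 24.1 [114.63 -88.02  91.98] F [0.1, 0.1, -0.1] w -0.002
 24.88 [ 96.35 -88.05 151.36] F [-1.1, 0.1, -0.8] w -0.002
```

Pressing 6 N didn't move it any further, so the bolt is at its stop. Next is the tailstock.

Run:
```python
from h import *
manip.set_gripper(.65,30)
manip.movep(l2w(0.0005,-.117,.16),quat(1))
hit=manip.movel(l2w(.0005,-.117,.088),speed=.1,until_force=6); rep(hit)
manip.set_gripper(0,30); manip.sleep(.15); p=rep("grip")
hit=manip.movel(l2w(.0005,p[1]+.088,p[2]),speed=.05,until_force=10); q=rep(f"fast {hit}")
if not hit:
    manip.sleep(.2)
    hit=manip.movel(l2w(.0005,p[1]+.112,p[2]),speed=.008,until_force=5); q=rep(f"slow {hit}")
print("travel",(q[1]-p[1])*1e3)
o=manip.get_obs(); im=manip.grab_frame("wrist"); cv2.imwrite("pics/w3.png",im[:,:,::-1])
```

```text
False 26.84 [   1.27 -117.     88.47] F [-0.6, -1.1, 0.0] w 0.654
grip 27.34 [   0.55 -117.04   89.09] F [-3.5, -0.7, 5.7] w 0.323
fast False 29.25 [  0.62 -28.91  89.1 ] F [-1.7, 0.7, 4.3] w 0.322
slow True 31.02 [  0.58 -17.83  89.1 ] F [-0.2, 0.5, 2.3] w 0.328
travel 99.21223141904625
```

View pics/w3.png

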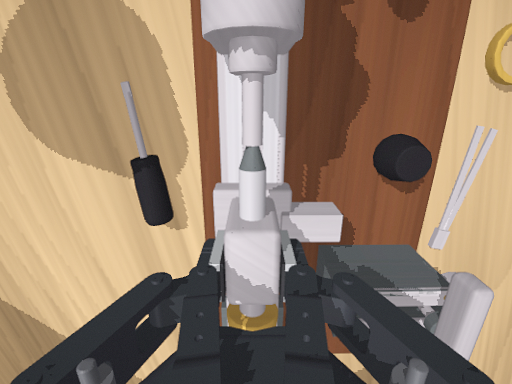

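The tip meets the rod end at about (253,147). Travel was 99.2 mm against about 100 expected. I'll release, retreat and check.

Run:
```python
from h import *
manip.set_gripper(.65); rep("rel")
manip.movel(manip.get_obs()["ee_pos"]+[0,0,.10],speed=.15); manip.sleep(.3); rep("up")
im=manip.grab_frame("wrist"); s=manip.grab_frame("scene")
f=lambda a,x,y:cv2.resize(a[y:y+150,x:x+200,::-1],(400,300),interpolation=cv2.INTER_CUBIC)
cv2.imwrite("pics/end.png",np.vstack([np.hstack([f(im,150,0),f(im,150,100)]),np.hstack([f(s,120,140),f(s,140,180)])]))
```

```text
rel 31.46 [ -0.51 -18.4   88.41] F [0.4, 0.2, 0.7] w 0.648
up 32.58 [ -1.1  -18.49 187.38] F [0.3, -1.0, -0.5] w 0.651
```

View pics/end.png

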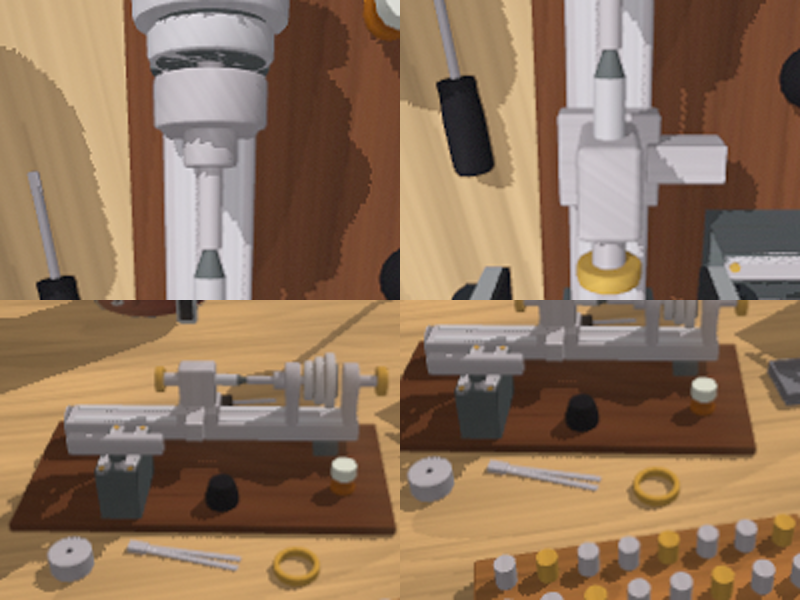

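The tip is at the rod end, with no visible gap at panel (208,250). The handle is back and down, the bystanders are in place, and the gripper is clear.

```bash
python3 -c "
from bench import manip
manip.sign_off(); print(manip.get_obs()['t'])"
```

```text
the job is handed in; nothing more can be done
the job is handed in; nothing more can be done
```

The bolt is drawn back and down, the tailstock's centre is against the rod end, and the job is handed in. The clock read 32.6 s at the last check before hand-in, against the 59 s limit.

**Bolt:** I drew the handle until it stopped about 13.7 mm from where I gripped it, and confirmed that stop with a second slow draw at about 8 N. I then eased it back 6 mm, lifted it 13 mm, carried it over the bump to the rear stop and lowered it.

**Tailstock:** I slid it 99.2 mm until a light 5 N contact with the rod, against about 100 mm expected from the images. Then I released it and moved the gripper clear.

**Last checks:**
- **Contact:** the final wrist picture shows no visible gap between the tip and the rod end.
- **Bolt down:** the scene view taken after the draw matched the handle being down.
- **Bystanders:** those in the last pictures looked undisturbed, but I did not measure their positions.
- **Forces:** the lock readings I printed peaked at 9 N, and the rod contact was set to stop at 5 N. I did not log a continuous peak.

**Where checks disagreed:** my draw estimates ranged from about 47.5 mm (top camera) to 48.5 mm (arm motion), close to the 46 mm limit. Before moving the tailstock I pressed the handle back with 6 N. The arm stopped about where a handle at its rear stop should be, which I took as fully drawn. I saved a top picture after that push but did not measure from it.

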